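# Gauge the encoder housings

### The job

One of the three aluminium encoder housings in the black rack has a full-size bore; the other two are too narrow deep inside. Try the plug gauge in their bores, slowly and without forcing it, to find out which; leave the gauge standing fully home, collar down, in the housing that it passes, with that housing still in its own pocket, and set the two undersize housings down gently (not dropped) in the empty reject tray, upright. Leave everything else on the bench undisturbed.

Things in the scene. Friction and masses are not known exactly. Their poses are not given: they have to be found in the camera images.
- gauge: steel go plug gauge standing pin down in its stand, 0.13 kg. Origin: centre of the collar's underside; z up. Below it a pin, 12 mm diameter, 30 mm long, tip chamfered to 9 mm; above it a collar 25 mm across, 12 mm thick, then a square handle 16 x 16 mm from z = 12 to 54 mm (sides along x, y), to grip from above. Home, the collar lies on the housing's top, this origin 44 mm above the housing's.
- stand: wooden block 60 x 60 x 40 mm high, fixed to the bench, that holds the gauge upright in a 14 mm hole 34 mm deep in the middle of its top; the gauge's collar rests on its top. Origin: centre of its underside.
- housing_a: aluminium housing, 40 x 40 x 44 mm high, 0.2 kg, in a rack pocket. Origin: centre of its underside; x, y along its sides. In the middle of its top a 13 mm hole, 10 mm deep, leads into the bore: either wide (15 mm, to 40 mm depth: gauge passes) or narrowing to 8 mm at 18.5 mm below the top, where the pin stops hard. Just one of the three passes, at random; outside all look alike.
- housing_b: aluminium housing, 40 x 40 x 44 mm high, 0.2 kg, in a rack pocket. Origin: centre of its underside; x, y along its sides. In the middle of its top a 13 mm hole, 10 mm deep, leads into the bore: either wide (15 mm, to 40 mm depth: gauge passes) or narrowing to 8 mm at 18.5 mm below the top, where the pin stops hard. Just one of the three passes, at random; outside all look alike.
- housing_c: aluminium housing, 40 x 40 x 44 mm high, 0.2 kg, in a rack pocket. Origin: centre of its underside; x, y along its sides. In the middle of its top a 13 mm hole, 10 mm deep, leads into the bore: either wide (15 mm, to 40 mm depth: gauge passes) or narrowing to 8 mm at 18.5 mm below the top, where the pin stops hard. Just one of the three passes, at random; outside all look alike.
- rack: black rack fixed to the bench: plate 70 (x) x 250 (y) x 8 mm with three square pockets in a row along y, 80 mm apart, the middle one at the origin. Pocket floors 8 mm above the origin; rims 5 mm thick rise another 6 mm, about 1 mm of play round a housing. Origin: centre of the plate's underside. Feel into the bores at 20 mm/s or slower: a faster touch hits hard.
- tray: cardboard-brown open reject tray, empty, fixed to the bench, 140 (x) x 170 (y) mm outside, 30 mm high, walls 4 mm, floor 4 mm thick; room for two housings side by side along its y axis. Origin: centre of its underside. It and the gauge stand are at the two ends of the rack, either way round.
- board: bystander, to be left alone: green circuit board, 50 x 80 mm, up to 14 mm high. Origin: centre of its underside.
- display: bystander, to be left alone: white two-digit display module, 26 x 50 x 16 mm. Origin: centre of its underside.
- spool: bystander, to be left alone: solder spool with green flanges, 52 mm across, 48 mm high. Origin: centre of its underside.
- driver: bystander, to be left alone: screwdriver, 170 mm, lying on the bench.
- phone: bystander, to be left alone: phone lying flat, 72 x 148 x 9 mm. Origin: centre of its underside.
- jar: bystander, to be left alone: small clear jar, 48 mm across, 55 mm high. Origin: centre of its underside.
Things that resemble listed ones, but are neither listed nor needed, are in the scene too. What is shaped like the housing_a but pink is not meant. Leave any orange look-alike of the housing_b alone.

How it is judged (in metres and radians):
At the end, for the whole second after the job is handed in: The gauge stands in one housing with its collar down on the top face (within 3 mm in height and sideways, upright within 0.08 rad), that housing within 6 mm of where it stood at the start; the other two housings stand in the tray on its floor, upright within 0.15 rad; all at rest (((horizontal distance between gauge and housing_a below 0.003 m and z of gauge in the frame of housing_a below 0.047 m and angle between gauge's own z axis and vertical below 0.08 rad and distance of housing_a from where it was at the start of the episode below 0.006 m and x of housing_b in the frame of tray between -0.066 and 0.066 m and y of housing_b in the frame of tray between -0.081 and 0.081 m and z of each of housing_b, housing_c in the frame of tray below 0.012 m and angle between each of housing_b, housing_c's own z axis and vertical below 0.15 rad and linear speed of each of housing_b, housing_c below 0.02 m/s and x of housing_c in the frame of tray between -0.066 and 0.066 m and y of housing_c in the frame of tray between -0.081 and 0.081 m) or (horizontal distance between gauge and housing_b below 0.003 m and z of gauge in the frame of housing_b below 0.047 m and angle between gauge's own z axis and vertical below 0.08 rad and distance of housing_b from where it was at the start of the episode below 0.006 m and x of housing_a in the frame of tray between -0.066 and 0.066 m and y of housing_a in the frame of tray between -0.081 and 0.081 m and z of each of housing_a, housing_c in the frame of tray below 0.012 m and angle between each of housing_a, housing_c's own z axis and vertical below 0.15 rad and linear speed of each of housing_a, housing_c below 0.02 m/s and x of housing_c in the frame of tray between -0.066 and 0.066 m and y of housing_c in the frame of tray between -0.081 and 0.081 m) or (horizontal distance between gauge and housing_c below 0.003 m and z of gauge in the frame of housing_c below 0.047 m and angle between gauge's own z axis and vertical below 0.08 rad and distance of housing_c from where it was at the start of the episode below 0.006 m and x of housing_a in the frame of tray between -0.066 and 0.066 m and y of housing_a in the frame of tray between -0.081 and 0.081 m and z of each of housing_a, housing_b in the frame of tray below 0.012 m and angle between each of housing_a, housing_b's own z axis and vertical below 0.15 rad and linear speed of each of housing_a, housing_b below 0.02 m/s and x of housing_b in the frame of tray between -0.066 and 0.066 m and y of housing_b in the frame of tray between -0.081 and 0.081 m)) and linear speed of gauge below 0.02 m/s); the robot touches nothing.
It fails at once if the gauge forced: more than 45 N between the gauge and a housing, or between a housing with the gauge in its mouth and the rack (contact force between gauge and housing_a above 45 N or contact force between gauge and housing_b above 45 N or contact force between gauge and housing_c above 45 N or (contact force between rack and housing_a above 45 N and horizontal distance between gauge and housing_a below 0.012 m and z of gauge in the frame of housing_a below 0.085 m) or (contact force between rack and housing_b above 45 N and horizontal distance between gauge and housing_b below 0.012 m and z of gauge in the frame of housing_b below 0.085 m) or (contact force between rack and housing_c above 45 N and horizontal distance between gauge and housing_c below 0.012 m and z of gauge in the frame of housing_c below 0.085 m)).
It fails at once if a housing dropped from more than about 10 mm, or slammed, into the tray (faster than 0.45 m/s within 15 mm of its floor) ((x of housing_a in the frame of tray between -0.066 and 0.066 m and y of housing_a in the frame of tray between -0.081 and 0.081 m and z of housing_a in the frame of tray below 0.02 m and linear speed of housing_a above 0.45 m/s) or (x of housing_b in the frame of tray between -0.066 and 0.066 m and y of housing_b in the frame of tray between -0.081 and 0.081 m and z of housing_b in the frame of tray below 0.02 m and linear speed of housing_b above 0.45 m/s) or (x of housing_c in the frame of tray between -0.066 and 0.066 m and y of housing_c in the frame of tray between -0.081 and 0.081 m and z of housing_c in the frame of tray below 0.02 m and linear speed of housing_c above 0.45 m/s)).
It fails at once if a bystander disturbed (moved more than 15 mm) (distance of any of board, display, spool, driver, phone, jar from where it was at the start of the episode above 0.015 m).
It also fails if it takes over 72 s, if anything falls off the work surface, if the arm or the gripper's body presses on something with over 40 N, if the wrist force passes 120 N, or if a joint passes its speed limit or range.

### The arm

A 6-joint arm with a two-finger parallel gripper is mounted at the origin on the work surface. World frame = base frame: x ahead of the robot, y to its left, z up, the work surface at z = 0. Lengths are in mm, angles in rad, forces in N, time in s.
With the tool pointing down it reaches from about 275 to 750 mm from the base axis. Payload 10.2 kg.
Tool frame: the origin (TCP) lies between the finger pads; the fingertips stand 11 mm ahead of it and the grasp point (between the pads) lies 8 mm behind it; z points along the fingers, y is the line along which they close (so a half turn about z gives the same grasp; the last joint's range is limited). The gripper opens to 85 mm and grips with 20 to 120 N. Pads are 22 mm wide; open, the fingers measure 114 mm over their backs; the gripper's body (76 mm by 85 mm) begins 54 mm behind the grasp point. The pads swing forward as they close: fully open they stand 13 mm farther back than shut.
Start: joints at [-1.504, 0.313, 1.498, -0, 1.331, -0.223], TCP at [150.011, -503.118, 208.094] pointing down, gripper open.
Joint ranges: [-2.94, 2.94], [-0.97, 2.17], [0.19, 2.56], [-1.23, 4.37], [0.02, 3.11], [-2.88, 2.88]. Speed limits (rad/s): [2.39, 2.39, 3.01, 3.14, 3.14, 3.14].

### API

Orientations are given as a unit quaternion [w, x, y, z].
In Python, from rig import sense, eyes, finish_job gives the robot as it stands.
- The arm moves only by the shell command python3 -m jog 'ROWS' [FORCE]. ROWS is JSON, a list of rows, each a list of 7 numbers: the shift along the tool's x, y, z in m, then the turn, a rotation vector about the tool's x, y, z in rad, then the finger opening in m, from 0 to 0.0854. In form: [[dx, dy, dz, rx, ry, rz, gripper], ...]. A call has 1 to 5 rows; each row shifts and turns the commanded pose from where the row before left it, along the tool's axes as they then stand; what a row does not reach is not made up. A row lasts 1/10 s, in which the tool goes at most 50 mm and 8.59 degrees, less where a joint would pass 70% of its speed; a pose out of reach is approached as far as the arm can. A call is refused whole if a number of a shift passes 0.05 or a number of a turn 0.15, either way. A call with a gripper value outside its range is refused whole. The fingers move at their own pace and stop on an object; FORCE is the grip in N (left out, the last holds). Time passes only in rows, so rows that do not move let the fingers close. It gives the time, the measured TCP pose, the force, the opening and the grip force at its end, in the units of the state.
- sense(): the state, without advancing time (a new reading comes with each control period).
- eyes.capture(name): name is "scene" or "top" or "wrist"; returns the picture (384x512x3 uint8, red, green, blue); there is no depth.
- eyes.calibration(name): a dict with "fx", "fy", "cx", "cy" (pixels), "dist" ([k1, k2, p1, p2, k3] as OpenCV has them; the pictures are not rectified), "cam_to_world" (4x4, takes a point from camera to world coordinates); the wrist camera has in their place "mount" (4x4, takes a point from camera to tool coordinates, whose origin is the TCP and whose axes are the flange's). Camera axes: x right, y down, z forward; pixel columns grow to the right and rows downward; lengths in mm; the calibration is good to about 2 mm. A picture is of the moment at which its call begins: read the wrist's pose just before it. calibration takes no time and is no camera call.
- finish_job(): hands the job in; it is judged then, once.
The state is a dict: "time_s": time; "joints": joint angles; "dq": joint speeds; "tau": joint torques, N m; "eef_pos": TCP position; "ee_rot": TCP orientation; "force": force on the tool from outside, world axes, zero at the start; "wrist_torque": the same for the moment, N m; "grip_width": opening from 0.0 (shut) to 1.0 (fully open); "grip_force": force on a finger pad.
Only numpy, scipy, OpenCV 4.12 (cv2) and the standard library are available. Lean on these libraries where they do the work, as an engineer would, in place of code of your own. Each camera call takes 0.05 s, during which the arm holds its last target. There are 200 camera calls.

## Working session

There is one attempt and no reset: what is moved stays moved. The work goes in short steps, Python scripts to look and compute and a shell command to move; the robot and the scene stay as the last step left them, time stands still between calls to the robot, and variables do not carry over. Pictures are saved under pics/ and viewed, at most 10 in all, crops included, and the job is handed in when it is done.

```bash
ls; mkdir -p pics; python3 - <<'E'
from rig import sense, eyes
import cv2,numpy as np
print(sense())
a=eyes.capture("top");b=eyes.capture("scene")
cv2.imwrite("pics/top.png",cv2.resize(a[:,:,::-1],(800,600),interpolation=cv2.INTER_CUBIC))
cv2.imwrite("pics/scene.png",cv2.resize(b[:,:,::-1],(800,600),interpolation=cv2.INTER_CUBIC))
np.save("top.npy",a);np.save("scene.npy",b)
for n in("top","scene","wrist"):print(eyes.calibration(n))
E
```

```text
pics
{'time_s': 0.0, 'joints': array([-1.50438435e+00,  3.13439474e-01,  1.49842315e+00,  2.21043152e-05,
        1.33099067e+00, -2.23391664e-01]), 'dq': array([-5.55618894e-04, -3.13160525e-04,  1.50825543e-03, -1.54481637e-03,
       -8.46842385e-04,  6.94834831e-05]), 'tau': array([-1.04844970e-03, -4.12265146e+01, -2.59739041e+01, -1.57260288e-04,
        4.17528441e-03,  2.87636317e-05]), 'eef_pos': array([ 150.00570244, -502.82467115,  207.54572253]), 'ee_rot': array([-6.27535819e-04,  9.89520270e-01,  1.44392649e-01,  6.01239692e-05]), 'force': array([ 0.08933519, -0.27627882,  0.15694889]), 'wrist_torque': array([ 0.04878717,  0.00617727, -0.03892423]), 'grip_force': 0.0, 'grip_width': 0.9986067398475689}
{'fx': 403.7286817495463, 'fy': 403.7286817495463, 'cx': 263.57536442843235, 'cy': 192.47150428047377, 'dist': array([-0.12698079,  0.        ,  0.        ,  0.        ,  0.        ]), 'cam_to_world': array([[ 7.68431870e-03, -9.83686836e-01,  1.79725235e-01,
         4.45106586e+02],
       [-9.99829311e-01, -4.53823652e-03,  1.79095804e-02,
         3.96394429e+00],
     
[... 537 characters left out ...]
[-3.40420565e-03, -8.20510111e-01, -5.71621875e-01,
         4.54538519e+02],
       [ 0.00000000e+00,  0.00000000e+00,  0.00000000e+00,
         1.00000000e+00]])}
{'fx': 341.0228417818326, 'fy': 341.0228417818326, 'cx': 251.04133786980654, 'cy': 186.00206815883843, 'dist': array([-0.03520458,  0.        ,  0.        ,  0.        ,  0.        ]), 'mount': array([[ 5.42301407e-04, -9.48033435e-01, -3.18170256e-01,
         8.34481768e+01],
       [ 9.99999685e-01,  3.29935426e-04,  7.21347820e-04,
         4.49486118e-01],
       [-5.78886213e-04, -3.18170547e-01,  9.48033316e-01,
        -1.65975703e+02],
       [ 0.00000000e+00,  0.00000000e+00,  0.00000000e+00,
         1.00000000e+00]])}
```

View pics/top.png

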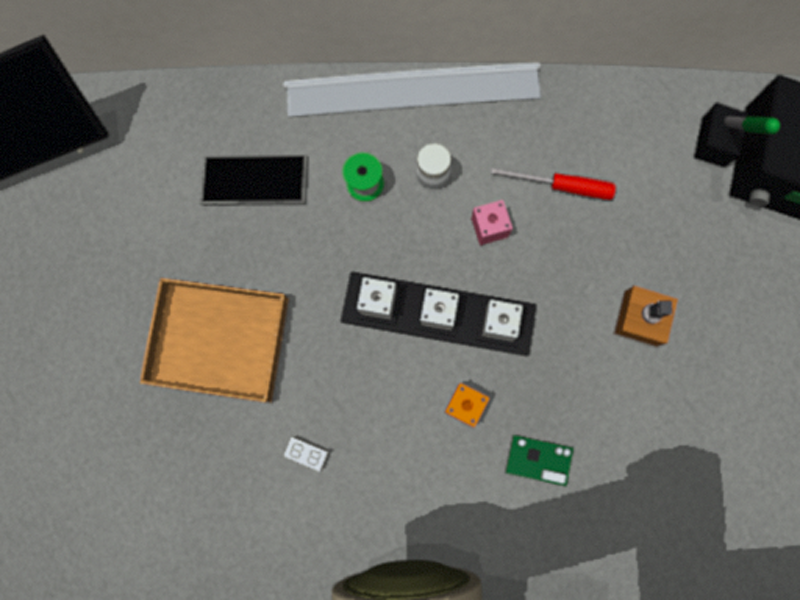

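View pics/scene.png

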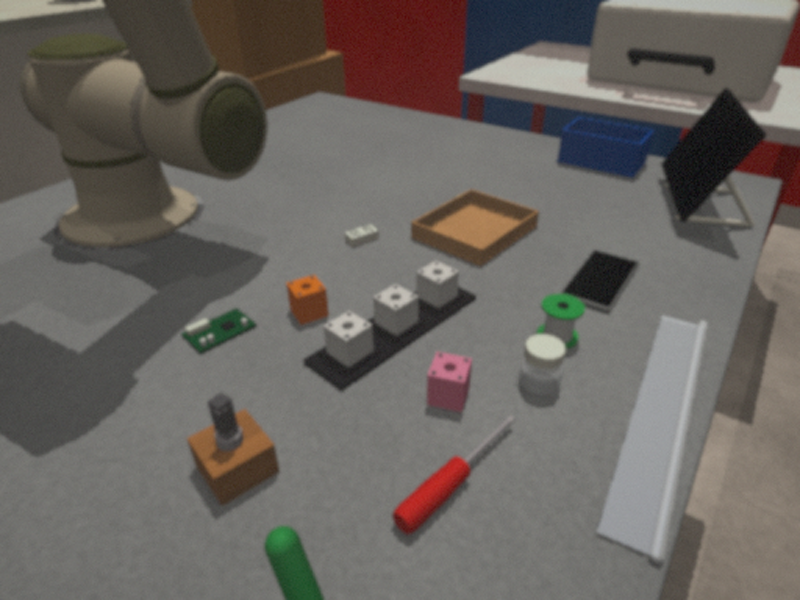

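The top picture shows three silver housings in the black rack with bores at (376,296), (439,307) and (503,319). The gauge in its wooden stand has its handle top at (662,308), and the tray is around (215,340). The look-alikes are pink at (493,220) and orange at (467,404). Neither is meant, because only the silver ones sit in the rack. I'll confirm in a crop.

```bash
cat > h.py <<'E'
from rig import sense, eyes
import cv2,numpy as np
from scipy.spatial.transform import Rotation as R
def rot(s): q=s["ee_rot"]; return R.from_quat([q[1],q[2],q[3],q[0]])
def w(name,uv,z,s=None):
    c=eyes.calibration(name)
    K=np.array([[c["fx"],0,c["cx"]],[0,c["fy"],c["cy"]],[0,0,1]])
    p=cv2.undistortPoints(np.array(uv,float).reshape(-1,1,2),K,c["dist"]).reshape(-1,2)
    if name=="wrist":
        T=np.eye(4);T[:3,:3]=rot(s).as_matrix();T[:3,3]=s["eef_pos"];M=T@c["mount"]
    else: M=c["cam_to_world"]
    d=np.c_[p,np.ones(len(p))]@M[:3,:3].T;o=M[:3,3]
    return o+d*((z-o[2])/d[:,2])[:,None]
def go(x,y,z,yaw,s=None):
    """tool-frame shift mm and turn to reach pointing-down pose, tool y axis at world angle yaw (mod pi)"""
    s=s or sense();r=rot(s);X=r.as_matrix()
    cy=np.arctan2(X[1,1],X[0,1]);d=(yaw-cy+np.pi/2)%np.pi-np.pi/2
    yy=cy+d
    Y=np.array([np.cos(yy),np.sin(yy),0]);Z=np.array([0,0,-1.]);T=np.c_[np.cross(Y,Z),Y,Z]
    rv=R.from_matrix(X.T@T).as_rotvec()
    sh=X.T@(np.array([x,y,z])-s["eef_pos"])
    sh2=T.T@(np.array([x,y,z])-s["eef_pos"])
    print("t",round(s["time_s"],2),"shift now-axes mm",sh.round(1),"in final axes",sh2.round(1),"turn",rv.round(3),"tool-y deg",np.degrees(cy).round(1), "j6",s["joints"][5].round(2),"F",s["force"].round(1),"w",round(s["grip_width"]*85.4,1),"pos",s["eef_pos"].round(1))
E
python3 - <<'E'
from h import *
f=.64
h=w("top",np.array([[376,296],[439,307],[503,319]])*f,52)
print(h.round(1),np.degrees(np.arctan2(*(h[0]-h[2])[[1,0]])))
print("gauge",w("top",[[662*f,308*f]],94).round(1),w("top",[[652*f,314*f]],52).round(1))
print("tray",w("top",np.array([[161,281],[285,295],[268,401],[143,382]])*f,30).round(1))
a=np.load("top.npy")[175:240,210:450]
b=np.load("scene.npy")[245:325,115:185]
a=cv2.resize(a,(800,217),interpolation=3);b=cv2.resize(b,(330,377),interpolation=3)
im=np.zeros((600,800,3),np.uint8);im[:217]=a;im[220:597,:330]=b
c=cv2.resize(np.load("top.npy")[175:230,385:440],(400,377),interpolation=3);im[220:597,340:740]=c
cv2.imwrite("pics/c1.png",im[:,:,::-1])
E
```

```text
[[590.9  62.3  52. ]
 [577.4 -15.6  52. ]
 [562.8 -94.3  52. ]] 79.84605085775584
gauge [[ 570.1 -278.4   94. ]] [[ 569.7 -281.4   52. ]]
tray [[614.  348.3  30. ]
 [595.8 181.2  30. ]
 [460.8 197.3  30. ]
 [481.5 362.6  30. ]]
```

View pics/c1.png

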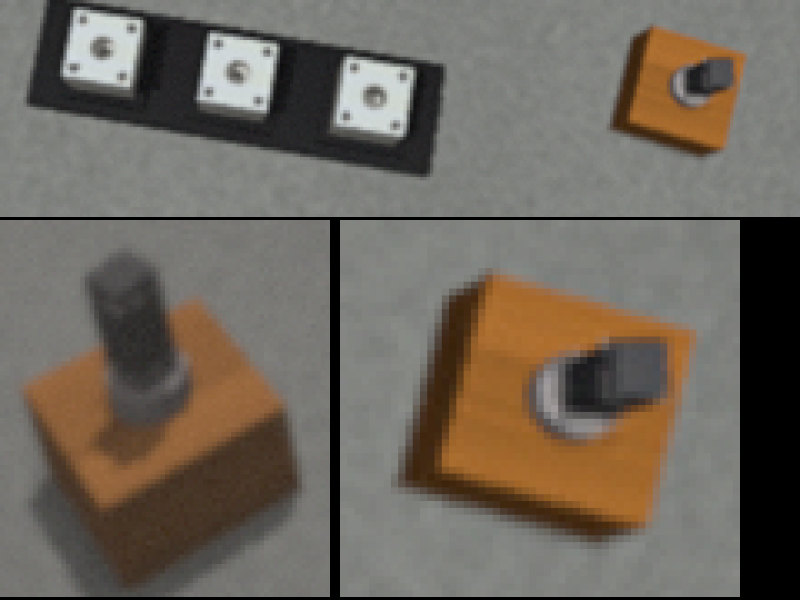

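The crop confirms three silver housings in the rack and the steel gauge in the stand, its handle nearly square to the picture axes. I'll go above the gauge.

```bash
python3 - <<'E'
from h import *
go(570,-280,170,np.radians(88))
E
```

```text
t 0.1 shift now-axes mm [466.2 -93.5  37.8] in final axes [ 412.  -237.4   37.6] turn [-0.001 -0.     0.325] tool-y deg -73.4 j6 -0.22 F [ 0.1  0.4 -0.4] w 85.6 pos [ 150.  -502.9  207.6]
```

```bash
python3 -m jog '[[0.041,0,0,0,0,0.11,0.085],[0.041,0,0,0,0,0.11,0.085],[0.041,-0.02,0,0,0,0.105,0.085],[0.041,-0.024,0.0,0,0,0,0.085],[0.041,-0.024,0.0,0,0,0,0.085]]'; python3 -m jog '[[0.041,-0.024,0.004,0,0,0,0.085],[0.041,-0.024,0.004,0,0,0,0.085],[0.041,-0.024,0.004,0,0,0,0.085],[0.03,-0.024,0.004,0,0,0,0.085],[0,0,0,0,0,0,0.085]]'
python3 - <<'E'
from h import *
go(570,-280,170,np.radians(88))
E
```

```text
time_s: 0.6
eef_pos: [354.2, -415.0, 207.8]
ee_rot: [-0.0, 1.0, -0.018, -0.0]
force: [0.8, -0.6, 0.5]
grip_width: 0.993
grip_force: 0.0
time_s: 1.1
eef_pos: [511.7, -322.3, 190.7]
ee_rot: [-0.001, 1.0, -0.015, -0.0]
force: [0.1, -0.4, -0.9]
grip_width: 0.998
grip_force: 0.0
t 1.1 shift now-axes mm [ 57.  -44.   20.8] in final axes [ 56.8 -44.3  20.7] turn [-0.002  0.001  0.005] tool-y deg -91.7 j6 0.84 F [ 0.1 -0.4 -0.9] w 85.2 pos [ 511.7 -322.3  190.7]
```

```bash
python3 -m jog '[[0.028,-0.022,0.007,0,0,0,0.085],[0.028,-0.022,0.007,0,0,0,0.085],[0,0,0.006,0,0,0,0.085],[0,0,0,0,0,0,0.085]]'
python3 - <<'E'
from h import *
s=sense();a=eyes.capture("wrist");np.savez("w1.npz",a=a,**s)
go(570,-280,170,np.radians(88))
cv2.imwrite("pics/w1.png",cv2.resize(a[:,:,::-1],(800,600),interpolation=3))
E
```

```text
time_s: 1.5
eef_pos: [565.9, -283.5, 170.8]
ee_rot: [-0.001, 1.0, -0.017, -0.001]
force: [0.0, -0.2, 0.0]
grip_width: 0.994
grip_force: 0.0
t 1.55 shift now-axes mm [ 4.1 -4.3  1.6] in final axes [ 4.1 -4.3  1.6] turn [-0.     0.001 -0.001] tool-y deg -92.0 j6 0.96 F [-0.  -0.3  0.5] w 84.8 pos [ 565.7 -284.2  171.6]
```

View pics/w1.png

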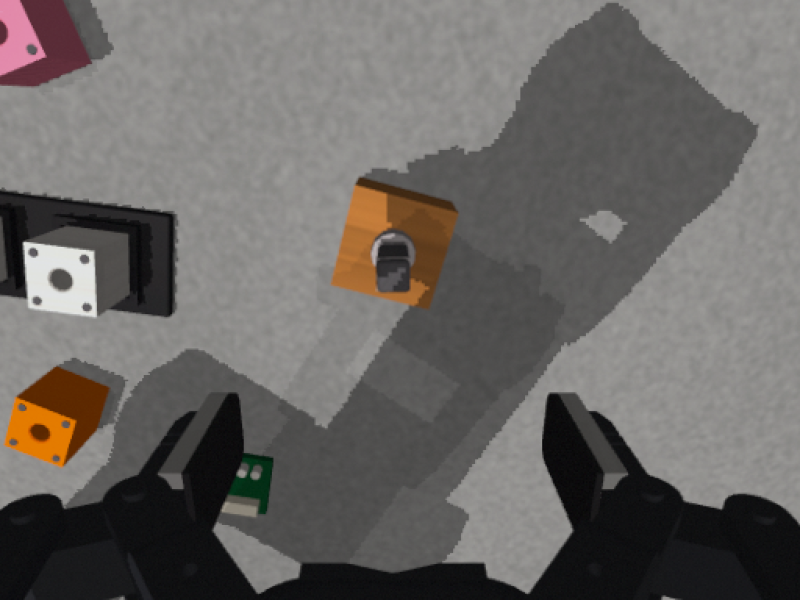

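Handle top is centred at about (393,277), with corners near (377,263), (409,262), (410,292) and (378,291), and squared with the tool. Housing C's bore is at (61,279).

```bash
python3 - <<'E'
from h import *
d=np.load("w1.npz");s={k:d[k] for k in d if k!='a'};s={**s,"time_s":float(s["time_s"]),"grip_width":float(s["grip_width"])}
f=.64
p=w("wrist",np.array([[377,263],[409,262],[410,292],[378,291],[393.5,277]])*f,94,s);print(p.round(1))
print("collar",w("wrist",np.array([[392,250]])*f,52,s).round(1),"C",w("wrist",np.array([[61,279]])*f,52,s).round(1))
g=cv2.resize(d["a"][150:200,225:275],(600,600),interpolation=0)
cv2.imwrite("pics/w1c.png",g[:,:,::-1])
E
```

```text
[[ 581.9 -276.9   94. ]
 [ 581.8 -292.    94. ]
 [ 566.9 -292.1   94. ]
 [ 567.9 -276.8   94. ]
 [ 574.7 -284.5   94. ]]
collar [[ 577.2 -283.8   52. ]] C [[567.  -95.4  52. ]]
```

View pics/w1c.png

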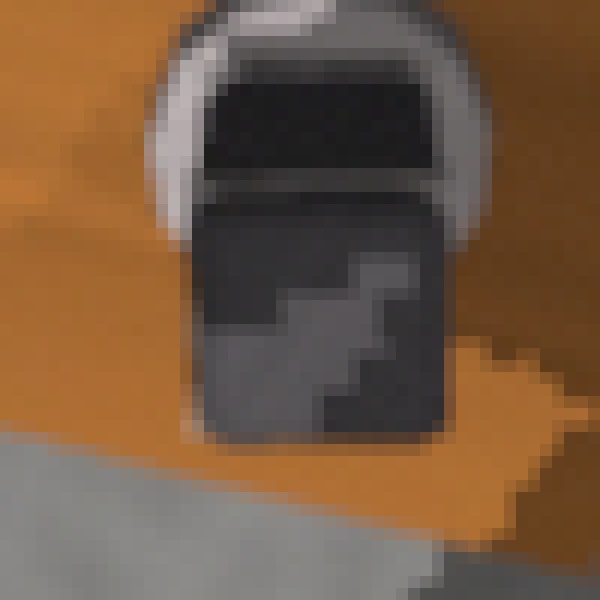

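```bash
python3 -m jog '[[0.004,0,0.024,0,0,0,0.05],[0.003,0,0.024,0,0,0,0.05],[0,0,0.024,0,0,0,0.05],[0,0,0.015,0,0,0,0.05],[0,0,0.01,0,0,0,0.05]]' 30;  python3 -m jog '[[0,0,0,0,0,0,0.03],[0,0,0,0,0,0,0.02],[0,0,0,0,0,0,0.012],[0,0,0,0,0,0,0.008],[0,0,0,0,0,0,0.006]]' 40
python3 - <<'E'
from h import *
go(573,-284,74,np.radians(88))
E
```

```text
time_s: 2.05
eef_pos: [572.5, -284.9, 74.4]
ee_rot: [-0.0, 1.0, -0.018, -0.0]
force: [0.1, 0.4, 0.1]
grip_width: 0.586
grip_force: 0.0
time_s: 2.55
eef_pos: [573.7, -284.0, 75.6]
ee_rot: [0.0, 1.0, -0.018, 0.0]
force: [0.6, -0.2, 0.3]
grip_width: 0.068
grip_force: 0.0
t 2.55 shift now-axes mm [-0.7  0.1  1.6] in final axes [-0.7  0.1  1.6] turn [ 0.    -0.001 -0.   ] tool-y deg -92.0 j6 0.96 F [ 0.6 -0.2  0.3] w 5.8 pos [ 573.7 -284.    75.6]
```

```bash
python3 -m jog '[[0,0,0,0,0,0,0.006],[0,0,0,0,0,0,0.006]]'; python3 - <<'E'
from h import *
go(573,-284,74,np.radians(88))
a=eyes.capture("wrist");b=eyes.capture("scene")[200:340,60:240]
im=np.hstack([cv2.resize(a,(400,300),interpolation=3),cv2.resize(b,(386,300),interpolation=3)])
cv2.imwrite("pics/w2.png",im[:,:,::-1])
E
```

```text
time_s: 2.75
eef_pos: [573.6, -283.9, 75.2]
ee_rot: [0.0, 1.0, -0.018, 0.0]
force: [-0.7, 0.7, -0.2]
grip_width: 0.069
grip_force: 0.0
t 2.75 shift now-axes mm [-0.6  0.2  1.2] in final axes [-0.6  0.2  1.2] turn [ 0. -0. -0.] tool-y deg -92.0 j6 0.96 F [-0.7  0.7 -0.2] w 5.9 pos [ 573.6 -283.9   75.2]
```

View pics/w2.png

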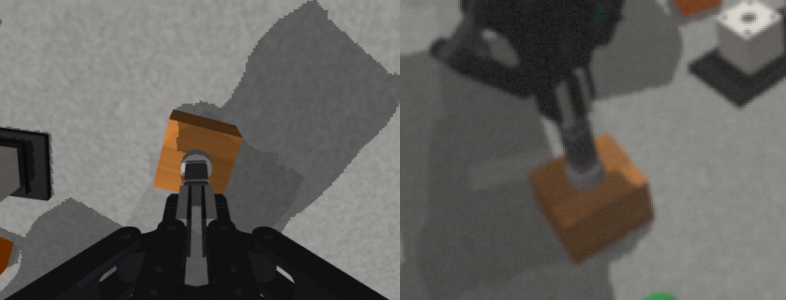

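```bash
python3 - <<'E'
from h import *
a=eyes.capture("wrist")[180:280,190:320];b=eyes.capture("scene")[225:305,100:200]
im=np.hstack([cv2.resize(a,(400,308),interpolation=3),cv2.resize(b,(385,308),interpolation=3)])
cv2.imwrite("pics/w3.png",im[:,:,::-1])
E
```

```text
(no output)
```

View pics/w3.png

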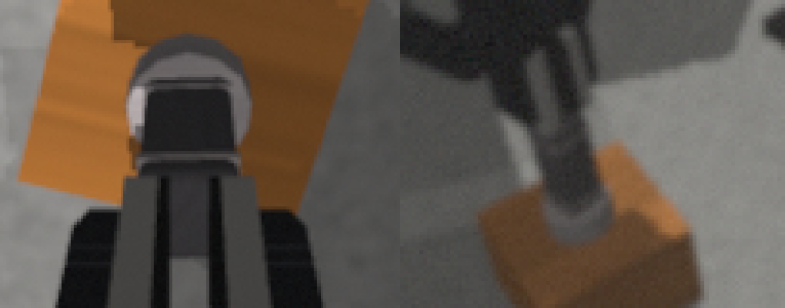

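```bash
python3 - <<'E'
from h import *
s=sense();c=eyes.calibration("wrist");K=np.array([[c["fx"],0,c["cx"]],[0,c["fy"],c["cy"]],[0,0,1]])
T=np.eye(4);T[:3,:3]=rot(s).as_matrix();T[:3,3]=s["eef_pos"]
def pr(P,M):
    M=np.linalg.inv(M);return cv2.projectPoints(np.array(P,float),cv2.Rodrigues(M[:3,:3])[0],M[:3,3],K,c["dist"])[0].reshape(-1,2)
cr=lambda p:((p-[190,180])*400/130).round(0).tolist()
print("tips",cr(pr([[11,3,11],[-11,3,11],[11,3,-5],[0,0,0],[11,3,-30]],c["mount"])))
for z in(94,64,52):print(z,cr(pr([[582.7,-276.5,z],[582.7,-292.5,z],[566.7,-276.5,z],[566.7,-292.5,z]],T@c["mount"])))
print(s["tau"],s["joints"])
E
```

```text
tips [[204.0, 87.0], [203.0, 195.0], [205.0, 123.0], [187.0, 169.0], [208.0, 194.0]]
94 [[138.0, 173.0], [241.0, 170.0], [143.0, 262.0], [243.0, 259.0]]
64 [[145.0, 98.0], [233.0, 95.0], [149.0, 176.0], [235.0, 174.0]]
52 [[148.0, 74.0], [230.0, 71.0], [152.0, 149.0], [232.0, 146.0]]
[ 4.29632390e-03 -5.55326879e+01 -2.43024141e+01  4.64139498e-05
  9.56608819e-04 -9.83206178e-05] [-6.42293005e-01  6.83034882e-01  1.28046989e+00 -1.05168234e-05
  1.17811246e+00  9.63713205e-01]
```

```bash
python3 - <<'E'
from h import *
s=sense()
def pr(name,P,M):
    c=eyes.calibration(name);K=np.array([[c["fx"],0,c["cx"]],[0,c["fy"],c["cy"]],[0,0,1]])
    M=np.linalg.inv(M);return cv2.projectPoints(np.array(P,float),cv2.Rodrigues(M[:3,:3])[0],M[:3,3],K,c["dist"])[0].reshape(-1,2).round(0)
c=eyes.calibration("scene")["cam_to_world"]
print("scene crop px",((pr("scene",[[573,-284,64],[573,-284,94],[573,-284,99],[573,-284,52],[573,-284,40]],c)-[100,225])*3.85+[400,0]).tolist())
m=eyes.calibration("wrist")["mount"]
print("open tips",(pr("wrist",[[x,-41,z] for z in(11,-2,-25,-38) for x in (11,-11)],m)/.64).tolist())
E
```

```text
scene crop px [[569.4, 173.25], [554.0, 115.5], [550.15, 103.95], [573.25, 196.35], [580.95, 215.6]]
open tips [[278.125, 325.0], [281.25, 379.6875], [270.3125, 340.625], [275.0, 398.4375], [253.125, 371.875], [259.375, 435.9375], [240.625, 393.75], [248.4375, 460.9375]]
```

The fingers closed above the handle. In both the wrist view (tips at y≈178) and the scene view (y≈120), the real fingertips end about 24 mm behind the reported TCP rather than 11 mm ahead of it. I'll open, go 36 mm lower while watching the force, and close again.

```bash
python3 -m jog '[[0.001,0,0,0,0,0,0.05],[0,0,0,0,0,0,0.05],[0,0,0,0,0,0,0.05],[0,0,0.008,0,0,0,0.05],[0,0,0.008,0,0,0,0.05]]';  python3 -m jog '[[0,0,0.008,0,0,0,0.05],[0,0,0.006,0,0,0,0.05],[0,0,0.006,0,0,0,0.05],[0,0,0,0,0,0,0.03],[0,0,0,0,0,0,0.02]]' 40;python3 -m jog '[[0,0,0,0,0,0,0.01],[0,0,0,0,0,0,0.01],[0,0,0,0,0,0,0.01]]'
python3 - <<'E'
from h import *
go(574,-284,40,np.radians(88))
E
```

```text
time_s: 3.45
eef_pos: [574.5, -283.9, 58.4]
ee_rot: [-0.0, 1.0, -0.018, -0.0]
force: [0.0, -0.5, -0.3]
grip_width: 0.585
grip_force: 0.0
time_s: 3.95
eef_pos: [574.6, -284.0, 39.1]
ee_rot: [0.0, 1.0, -0.018, 0.0]
force: [0.3, 0.6, 0.3]
grip_width: 0.257
grip_force: 0.0
time_s: 4.25
eef_pos: [574.7, -284.0, 39.4]
ee_rot: [0.0, 1.0, -0.018, 0.0]
force: [0.1, -0.8, 1.5]
grip_width: 0.182
grip_force: 40.5
t 4.25 shift now-axes mm [-0.7  0.  -0.6] in final axes [-0.7  0.  -0.6] turn [ 0.    -0.001 -0.   ] tool-y deg -92.0 j6 0.96 F [ 0.1 -0.8  1.5] w 15.6 pos [ 574.7 -284.    39.4]
```

```bash
python3 -m jog '[[0,0,-0.01,0,0,0,0.01],[0,0,-0.015,0,0,0,0.01],[0,0,-0.02,0,0,0,0.01],[0,0,-0.02,0,0,0,0.01],[0,-0.02,-0.015,0,0,0,0.01]]';  python3 -m jog '[[0,-0.03,0,0,0,0,0.01],[0,-0.035,0,0,0,0,0.01],[0,-0.03,0,0,0,0,0.01],[0,-0.015,0,0,0,0,0.01],[0,0,0,0,0,0,0.01]]'; python3 -m jog '[[0,0,0,0,0,0,0.01]]'
python3 - <<'E'
from h import *
s=sense();a=eyes.capture("wrist");np.savez("w2.npz",a=a,**s)
go(570,-150,120,np.radians(88))
cv2.imwrite("pics/w4.png",cv2.resize(a[:,:,::-1],(800,600),interpolation=3))
E
```

```text
time_s: 4.75
eef_pos: [575.4, -265.8, 121.8]
ee_rot: [0.001, 1.0, -0.019, 0.001]
force: [0.7, 0.0, -0.7]
grip_width: 0.177
grip_force: 40.2
time_s: 5.25
eef_pos: [579.5, -152.7, 120.2]
ee_rot: [0.0, 1.0, -0.017, 0.0]
force: [-0.9, -0.3, -1.8]
grip_width: 0.177
grip_force: 40.2
time_s: 5.35
eef_pos: [579.4, -154.8, 119.7]
ee_rot: [0.0, 1.0, -0.018, 0.0]
force: [0.9, 0.0, -1.4]
grip_width: 0.177
grip_force: 40.2
t 5.4 shift now-axes mm [-9.4 -4.8 -0.6] in final axes [-9.4 -4.8 -0.6] turn [ 0.001 -0.    -0.001] tool-y deg -92.1 j6 1.15 F [ 0.3  0.  -0.8] w 15.5 pos [ 579.3 -155.2  119.4]
```

View pics/w4.png

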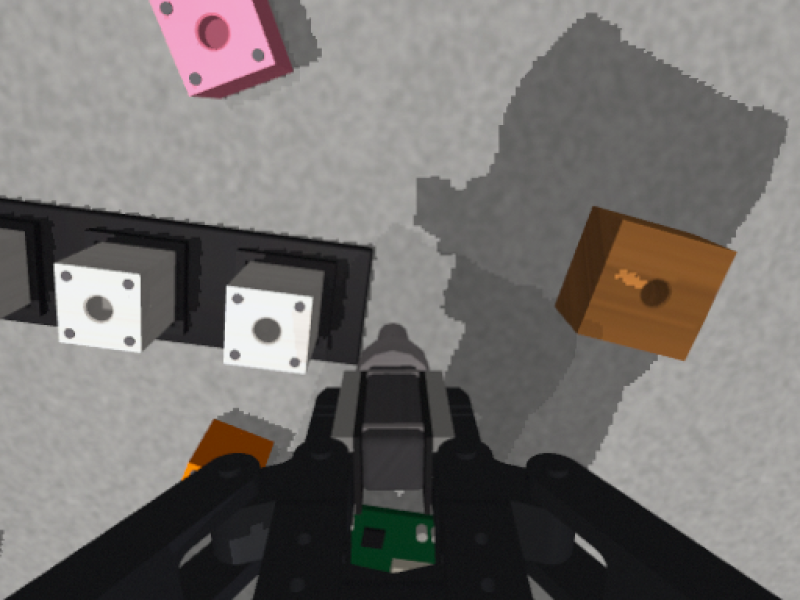

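The wrist picture shows the gauge held upright with its tip at (393,328). The empty stand hole is at (655,292), housing C's bore at (267,330) and housing B's at (99,308). Using the stand hole as reference cancels the camera bias.

```bash
cat >> h.py <<'E'
def blob(a,uv,r=10):
    """centroid of dark blob near uv (native px)"""
    u,v=map(int,np.round(uv));g=cv2.cvtColor(a[v-r:v+r+1,u-r:u+r+1],cv2.COLOR_RGB2GRAY)
    t,m=cv2.threshold(g,0,255,cv2.THRESH_BINARY_INV+cv2.THRESH_OTSU)
    n,l,st,ce=cv2.connectedComponentsWithStats(m)
    k=min(range(1,n),key=lambda i:np.hypot(*(ce[i]-r))-0.02*st[i,4])
    b=st[k];c=np.array([b[0]+(b[2]-1)/2,b[1]+(b[3]-1)/2])
    return np.array([u-r,v-r])+(c), b
E
python3 - <<'E'
from h import *
d=np.load("w2.npz");s={k:d[k] for k in d if k!='a'};a=d["a"];f=.64
P={}
for n,uv,z in(("hole",(655,292),40),("C",(267,330),52),("B",(99,308),52)):
    c,b=blob(a,np.array(uv)*f);P[n]=w("wrist",[c],z,s)[0];print(n,c,b,P[n].round(1))
hole=w("wrist",[np.array((655,292))*f],40,s)[0];print("hole by eye",hole)
for n in "CB":
    print(n,"eef target",(np.array([574.7,-284.0])+(P[n]-hole)[:2]).round(1))
E
```

```text
hole [419.5 187. ] [  1   1  20  19 267] [ 575.2 -284.2   40. ]
C [170.5 211. ] [  1   3  18  15 219] [567.1 -94.7  52. ]
B [ 63. 197.] [  2   2  17  17 217] [580.9 -16.1  52. ]
hole by eye [ 575.28942129 -283.96257852   40.        ]
C eef target [566.5 -94.7]
B eef target [580.3 -16.1]
```

```bash
python3 -m jog '[[-0.005,-0.02,0,0,0,0,0.01],[-0.005,-0.025,0.005,0,0,0,0.01],[-0.005,-0.015,0.01,0,0,0,0.01],[0,0,0.008,0,0,0,0.01],[0,0,0,0,0,0,0.01]]';  python3 -m jog '[[0,0,0,0,0,0,0.01]]'
python3 - <<'E'
from h import *
go(566.5,-94.7,90,np.radians(88))
E
```

```text
time_s: 5.9
eef_pos: [566.0, -94.5, 95.2]
ee_rot: [-0.0, 1.0, -0.018, -0.001]
force: [0.4, -0.1, -0.9]
grip_width: 0.181
grip_force: 40.2
time_s: 6.0
eef_pos: [566.6, -94.8, 96.2]
ee_rot: [0.0, 1.0, -0.018, 0.0]
force: [-0.2, 0.4, -1.7]
grip_width: 0.184
grip_force: 40.2
t 6.0 shift now-axes mm [-0.1 -0.1  6.2] in final axes [-0.1 -0.1  6.2] turn [ 0.    -0.    -0.002] tool-y deg -92.1 j6 1.24 F [-0.2  0.4 -1.7] w 15.7 pos [566.6 -94.8  96.2]
```

```bash
python3 -m jog '[[0,0,0.004,0,0,0,0.01],[0,0,0.004,0,0,0,0.01],[0,0,0.002,0,0,0,0.01],[0,0,0.0015,0,0,0,0.01],[0,0,0.0015,0,0,0,0.01]]';  python3 -m jog '[[0,0,0.0015,0,0,0,0.01],[0,0,0.001,0,0,0,0.01],[0,0,0.001,0,0,0,0.01],[0,0,0.001,0,0,0,0.01],[0,0,0,0,0,0,0.01]]'
```

```text
time_s: 6.5
eef_pos: [566.3, -93.5, 83.0]
ee_rot: [0.0, 1.0, -0.018, 0.0]
force: [-0.4, 0.3, -0.9]
grip_width: 0.181
grip_force: 40.2
time_s: 7.0
eef_pos: [566.4, -93.6, 78.6]
ee_rot: [0.0, 1.0, -0.018, 0.0]
force: [-0.3, -0.3, -1.0]
grip_width: 0.186
grip_force: 40.3
```

```bash
python3 -m jog '[[0,0,0.0015,0,0,0,0.01],[0,0,0.0015,0,0,0,0.01],[0,0,0.0015,0,0,0,0.01],[0,0,0,0,0,0,0.01]]';  python3 -m jog '[[0,0,0.0015,0,0,0,0.01],[0,0,0.0015,0,0,0,0.01],[0,0,0.0015,0,0,0,0.01],[0,0,0,0,0,0,0.01]]'
```

```text
time_s: 7.4
eef_pos: [566.2, -93.5, 73.9]
ee_rot: [-0.0, 1.0, -0.018, -0.0]
force: [0.1, -1.1, -2.1]
grip_width: 0.181
grip_force: 40.3
time_s: 7.8
eef_pos: [566.2, -93.4, 69.3]
ee_rot: [-0.0, 1.0, -0.018, -0.0]
force: [0.9, 0.7, -1.7]
grip_width: 0.182
grip_force: 40.3
```

```bash
python3 -m jog '[[0,0,0.001,0,0,0,0.01],[0,0,0.001,0,0,0,0.01],[0,0,0.001,0,0,0,0.01],[0,0,0.001,0,0,0,0.01],[0,0,0.001,0,0,0,0.01]]';  python3 -m jog '[[0,0,0.001,0,0,0,0.01],[0,0,0.0005,0,0,0,0.01],[0,0,0.0005,0,0,0,0.01]]'; python3 -m jog '[[0,0,0.0005,0,0,0,0.01],[0,0,0,0,0,0,0.01]]'
```

```text
time_s: 8.3
eef_pos: [566.2, -93.4, 64.5]
ee_rot: [-0.0, 1.0, -0.018, -0.0]
force: [0.6, 0.1, -1.8]
grip_width: 0.18
grip_force: 40.3
time_s: 8.6
eef_pos: [566.2, -93.5, 62.5]
ee_rot: [-0.0, 1.0, -0.018, -0.0]
force: [0.3, -0.7, -1.0]
grip_width: 0.181
grip_force: 40.3
time_s: 8.8
eef_pos: [566.2, -93.4, 62.0]
ee_rot: [-0.0, 1.0, -0.018, -0.0]
force: [1.1, -1.1, -0.8]
grip_width: 0.182
grip_force: 40.2
```

```bash
python3 -m jog '[[0,0,0.0005,0,0,0,0.01],[0,0,0.0005,0,0,0,0.01],[0,0,0,0,0,0,0.01]]';  python3 -m jog '[[0,0,0.0005,0,0,0,0.01],[0,0,0.0005,0,0,0,0.01],[0,0,0,0,0,0,0.01]]'
```

```text
time_s: 9.1
eef_pos: [566.3, -93.5, 61.0]
ee_rot: [0.0, 1.0, -0.018, -0.0]
force: [-0.1, -0.5, -1.0]
grip_width: 0.181
grip_force: 40.2
time_s: 9.4
eef_pos: [566.3, -93.5, 60.0]
ee_rot: [-0.0, 1.0, -0.018, -0.0]
force: [0.1, -0.1, -1.2]
grip_width: 0.178
grip_force: 40.2
```

C lets the pin past the narrow depth with no force. I'll keep feeling down to the collar.

```bash
python3 -m jog '[[0,0,0.001,0,0,0,0.01],[0,0,0.001,0,0,0,0.01],[0,0,0.001,0,0,0,0.01],[0,0,0.001,0,0,0,0.01],[0,0,0.001,0,0,0,0.01]]';  python3 -m jog '[[0,0,0.001,0,0,0,0.01],[0,0,0.0005,0,0,0,0.01],[0,0,0.0005,0,0,0,0.01],[0,0,0,0,0,0,0.01]]'; python3 -m jog '[[0,0,0.0005,0,0,0,0.01],[0,0,0,0,0,0,0.01]]'
```

```text
time_s: 9.9
eef_pos: [566.3, -93.5, 55.0]
ee_rot: [-0.0, 1.0, -0.018, -0.0]
force: [0.8, 0.0, -0.2]
grip_width: 0.179
grip_force: 40.2
time_s: 10.3
eef_pos: [566.2, -93.5, 53.0]
ee_rot: [-0.0, 1.0, -0.018, -0.0]
force: [1.1, -0.7, -1.3]
grip_width: 0.183
grip_force: 40.2
time_s: 10.5
eef_pos: [566.3, -93.5, 52.6]
ee_rot: [-0.0, 1.0, -0.018, -0.0]
force: [-0.6, -0.2, -1.6]
grip_width: 0.181
grip_force: 40.2
```

```bash
python3 -m jog '[[0,0,0.0005,0,0,0,0.01],[0,0,0.0005,0,0,0,0.01],[0,0,0,0,0,0,0.01]]';  python3 -m jog '[[0,0,0.0005,0,0,0,0.01],[0,0,0,0,0,0,0.01]]'
```

```text
time_s: 10.8
eef_pos: [566.3, -93.5, 51.5]
ee_rot: [-0.0, 1.0, -0.018, -0.0]
force: [-0.0, -0.4, -1.3]
grip_width: 0.176
grip_force: 40.2
time_s: 11.0
eef_pos: [566.3, -93.5, 51.4]
ee_rot: [0.0, 1.0, -0.018, 0.0]
force: [-1.0, 1.7, 3.0]
grip_width: 0.178
grip_force: 40.8
```

C passes: contact came exactly at collar height (eef z 51.4). Release and rise, then go over housing A at about (594,63.6).

```bash
python3 -m jog '[[0,0,0,0,0,0,0.02],[0,0,0,0,0,0,0.04],[0,0,0,0,0,0,0.045],[0,0,0,0,0,0,0.045],[0,0,-0.01,0,0,0,0.05]]';  python3 -m jog '[[0,0,-0.02,0,0,0,0.06],[0,0,-0.03,0,0,0,0.06],[0,0,-0.01,0,0,0.07,0.06],[0,0,0,0,0,0.068,0.06],[0,0,0,0,0,0,0.06]]'
python3 - <<'E'
from h import *
go(594,63.6,100,np.radians(80))
a=eyes.capture("wrist");cv2.imwrite("pics/w5raw.png",a[:,:,::-1])
E
```

```text
time_s: 11.5
eef_pos: [565.6, -93.2, 60.3]
ee_rot: [-0.0, 1.0, -0.018, -0.001]
force: [-0.1, -0.7, 0.4]
grip_width: 0.586
grip_force: 0.0
time_s: 12.0
eef_pos: [566.5, -93.5, 122.1]
ee_rot: [0.0, 0.996, -0.087, 0.001]
force: [0.1, 0.3, -0.5]
grip_width: 0.705
grip_force: 0.0
t 12.0 shift now-axes mm [-1.000e-01 -1.595e+02  2.200e+01] in final axes [  -0.2 -159.5   22.1] turn [ 0.    -0.001  0.001] tool-y deg -100.0 j6 1.38 F [ 0.1  0.3 -0.5] w 60.2 pos [566.5 -93.5 122.1]
```

```bash
python3 -m jog '[[0,-0.03,0,0,0,0,0.06],[0,-0.045,0.005,0,0,0,0.06],[0,-0.045,0.005,0,0,0,0.06],[0,-0.03,0.005,0,0,0,0.06],[0,-0.009,0,0,0,0,0.06]]';  python3 -m jog '[[0,0,0,0,0,0,0.06],[0,0,0,0,0,0,0.06]]'
python3 - <<'E'
from h import *
go(594,63.6,6,np.radians(80))
s=sense();a=eyes.capture("wrist")
def pr(name,P,M):
    c=eyes.calibration(name);K=np.array([[c["fx"],0,c["cx"]],[0,c["fy"],c["cy"]],[0,0,1]])
    M=np.linalg.inv(M);return cv2.projectPoints(np.array(P,float),cv2.Rodrigues(M[:3,:3])[0],M[:3,3],K,c["dist"])[0].reshape(-1,2)
T=np.eye(4);T[:3,:3]=rot(s).as_matrix();T[:3,3]=s["eef_pos"]
uv=pr("wrist",[[594,63.6,52.]],T@eyes.calibration("wrist")["mount"])[0]
c,b=blob(a,uv,18);print(uv,c,b,w("wrist",[c],52,s).round(1))
cv2.imwrite("pics/w6.png",cv2.resize(a[:,:,::-1],(600,450),interpolation=3))
E
```

```text
time_s: 12.55
eef_pos: [593.3, 66.0, 105.3]
ee_rot: [-0.0, 0.996, -0.084, -0.001]
force: [0.3, -0.3, 0.5]
grip_width: 0.703
grip_force: 0.0
time_s: 12.75
eef_pos: [593.7, 62.0, 106.3]
ee_rot: [0.0, 0.996, -0.087, 0.0]
force: [-0.8, -1.1, -0.0]
grip_width: 0.704
grip_force: 0.0
t 12.75 shift now-axes mm [  0.   -1.6 100.3] in final axes [  0.   -1.6 100.3] turn [ 0.    -0.     0.001] tool-y deg -99.9 j6 1.65 F [-0.8 -1.1 -0. ] w 60.1 pos [593.7  62.  106.3]
[248.93367646 199.22173051] [249.5 198. ] [  9   8  20  19 287] [[594.8  63.1  52. ]]
```

View pics/w6.png

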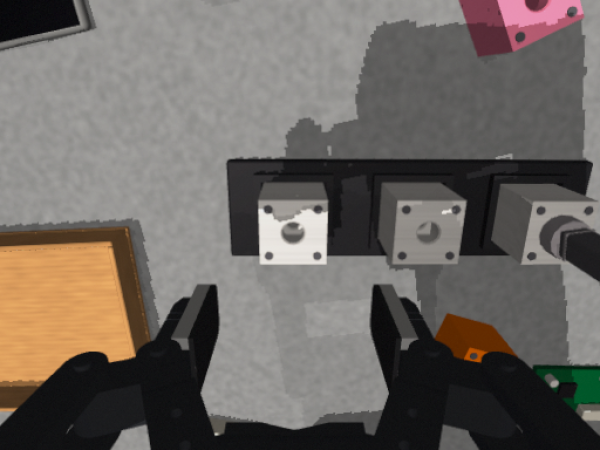

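The picture shows A centred below the gripper (bore at (292,232)) and squared to it. The gauge stands in C.

```bash
python3 -m jog '[[0,-0.0015,0.02,0,0,0,0.06],[0,0,0.03,0,0,0,0.06],[0,0,0.02,0,0,0,0.06],[0,0,0.012,0,0,0,0.06],[0,0,0.008,0,0,0,0.06]]';  python3 -m jog '[[0,0,0.006,0,0,0,0.06],[0,0,0.004,0,0,0,0.06],[0,0,0,0,0,0,0.045],[0,0,0,0,0,0,0.038],[0,0,0,0,0,0,0.034]]' 50;  python3 -m jog '[[0,0,0,0,0,0,0.034],[0,0,0,0,0,0,0.034]]'
```

```text
time_s: 13.3
eef_pos: [593.9, 63.7, 15.6]
ee_rot: [0.0, 0.996, -0.087, -0.0]
force: [0.5, -0.3, 0.1]
grip_width: 0.704
grip_force: 0.0
time_s: 13.8
eef_pos: [594.3, 64.4, 6.8]
ee_rot: [0.0, 0.996, -0.086, 0.001]
force: [-1.8, -1.8, 2.6]
grip_width: 0.453
grip_force: 51.0
time_s: 14.0
eef_pos: [594.3, 64.4, 6.7]
ee_rot: [0.0, 0.996, -0.086, 0.001]
force: [-1.2, -3.7, 5.5]
grip_width: 0.455
grip_force: 51.4
```

```bash
python3 -m jog '[[0,0,-0.005,0,0,0,0.034],[0,0,-0.01,0,0,0,0.034],[0,0,-0.015,0,0,0,0.034],[0,0,-0.02,0,0,0,0.034],[0,0,-0.02,0,0,0,0.034]]'; python3 -m jog '[[0,0,0,0,0,-0.06,0.034],[0,0,0,0,0,0,0.034]]'
python3 - <<'E'
from h import *
go(545.7,309.3,72,np.radians(83.5))
E
```

```text
time_s: 14.5
eef_pos: [594.0, 64.8, 77.9]
ee_rot: [-0.0, 0.996, -0.086, 0.0]
force: [1.2, 0.7, -2.2]
grip_width: 0.459
grip_force: 50.6
time_s: 14.7
eef_pos: [594.3, 64.8, 77.6]
ee_rot: [-0.0, 0.998, -0.056, 0.001]
force: [0.5, -0.3, -2.9]
grip_width: 0.461
grip_force: 50.9
t 14.7 shift now-axes mm [ -75.8 -237.5    5.6] in final axes [ -76.  -237.5    5.6] turn [-0.    -0.002  0.001] tool-y deg -96.4 j6 1.6 F [ 0.5 -0.3 -2.9] w 39.4 pos [594.3  64.8  77.6]
```

```bash
python3 -m jog '[[-0.006,-0.017,0,0,0,0,0.034],[-0.01,-0.03,0,0,0,0,0.034],[-0.012,-0.04,0,0,0,0,0.034],[-0.012,-0.04,0,0,0,0,0.034],[-0.012,-0.04,0,0,0,0,0.034]]'; python3 -m jog '[[-0.012,-0.035,0,0,0,0,0.034],[-0.008,-0.024,0,0,0,0,0.034],[-0.004,-0.0115,0,0,0,0,0.034],[0,0,0,0,0,0,0.034],[0,0,0,0,0,0,0.034]]'
python3 - <<'E'
from h import *
go(545.7,309.3,6,np.radians(83.5))
a=eyes.capture("top")[150:290,70:270];cv2.imwrite("pics/t2.png",cv2.resize(a[:,:,::-1],(800,560),interpolation=3))
E
```

```text
time_s: 15.2
eef_pos: [559.9, 238.8, 76.0]
ee_rot: [-0.0, 0.998, -0.057, -0.0]
force: [0.4, 0.1, -1.9]
grip_width: 0.459
grip_force: 50.9
time_s: 15.7
eef_pos: [545.3, 308.4, 76.0]
ee_rot: [0.0, 0.998, -0.057, -0.0]
force: [0.1, 0.2, -2.2]
grip_width: 0.455
grip_force: 50.9
t 15.7 shift now-axes mm [ 0.3 -1.  70. ] in final axes [ 0.3 -0.9 70. ] turn [ 0.001  0.    -0.001] tool-y deg -96.5 j6 2.01 F [ 0.1  0.2 -2.2] w 38.9 pos [545.3 308.4  76. ]
```

View pics/t2.png

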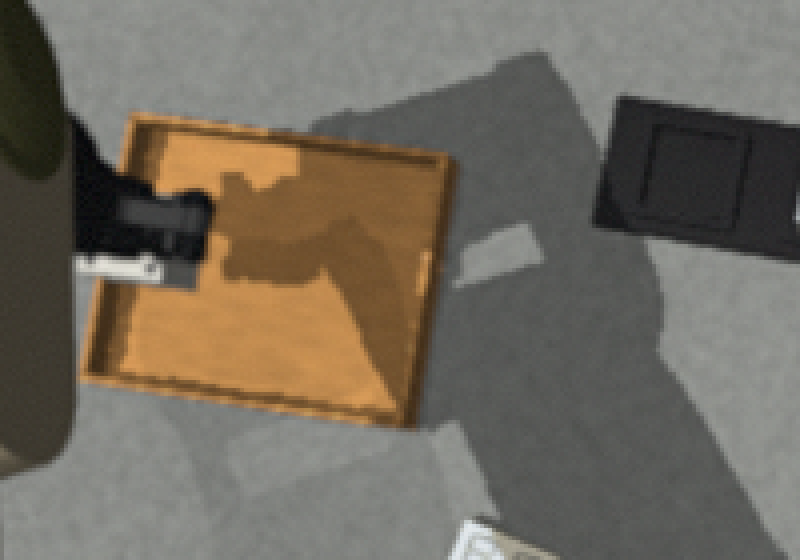

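The crop shows the held housing at the tray's left end, with its near-right top corner at about (162,280). I'll check that against the tray corners from the same camera.

```bash
python3 - <<'E'
from h import *
f=lambda p,z:w("top",[np.array(p)/4+[70,150]],z)[0].round(1)
print("corner",f((162,280),121),"tray rim",[f(p,30)[:2] for p in((132,114),(455,155),(418,430),(82,378))])
E
```

```text
corner [521.4 288.7 121. ] tray rim [array([616.8, 348.6]), array([596. , 178.4]), array([459.2, 191.3]), array([481.4, 364.7])]
```

```bash
python3 -m jog '[[0,0,0.015,0,0,0,0.034],[0,0,0.02,0,0,0,0.034],[0,0,0.017,0,0,0,0.034],[0,0,0.01,0,0,0,0.034],[0,0,0.004,0,0,0,0.034]]'; python3 -m jog '[[0,0,0.002,0,0,0,0.034],[0,0,0.0015,0,0,0,0.034],[0,0,0.001,0,0,0,0.034],[0,0,0.001,0,0,0,0.034],[0,0,0,0,0,0,0.034]]'
```

```text
time_s: 16.25
eef_pos: [544.8, 308.3, 8.5]
ee_rot: [0.0, 0.998, -0.057, -0.001]
force: [0.4, -0.6, -1.4]
grip_width: 0.456
grip_force: 50.9
time_s: 16.75
eef_pos: [545.3, 309.3, 4.8]
ee_rot: [-0.0, 0.998, -0.057, 0.0]
force: [-0.2, -0.0, -3.0]
grip_width: 0.455
grip_force: 50.9
```

```bash
python3 -m jog '[[0,0,0.001,0,0,0,0.034],[0,0,0.001,0,0,0,0.034],[0,0,0,0,0,0,0.034]]'; python3 -m jog '[[0,0,0.0005,0,0,0,0.034],[0,0,0.0,0,0,0,0.034]]'
```

```text
time_s: 17.05
eef_pos: [545.3, 309.2, 2.8]
ee_rot: [-0.0, 0.998, -0.057, 0.0]
force: [-0.5, 0.6, -1.5]
grip_width: 0.459
grip_force: 51.0
time_s: 17.25
eef_pos: [545.3, 309.2, 2.7]
ee_rot: [-0.0, 0.998, -0.057, 0.0]
force: [-3.5, -1.2, 5.4]
grip_width: 0.462
grip_force: 51.7
```

Contact with the tray floor. Release, rise and return to B.

```bash
python3 -m jog '[[0,0,0,0,0,0,0.045],[0,0,0,0,0,0,0.052],[0,0,0,0,0,0,0.052],[0,0,-0.01,0,0,0,0.052],[0,0,-0.02,0,0,0,0.052]]'; python3 -m jog '[[0,0,-0.03,0,0,0,0.06],[0,0,-0.03,0,0,0,0.06],[0,0,-0.01,0,0,0.06,0.06],[0,0,0,0,0,0,0.06]]'
python3 - <<'E'
from h import *
go(580.1,-15,105,np.radians(80))
E
```

```text
time_s: 17.75
eef_pos: [544.5, 308.9, 31.6]
ee_rot: [0.001, 0.998, -0.057, -0.001]
force: [1.1, 0.1, -0.4]
grip_width: 0.616
grip_force: 0.0
time_s: 18.15
eef_pos: [546.2, 309.5, 104.6]
ee_rot: [-0.001, 0.996, -0.087, 0.002]
force: [-0.3, 0.7, 0.4]
grip_width: 0.704
grip_force: 0.0
t 18.15 shift now-axes mm [ 89.5 313.8  -0.7] in final axes [ 89.8 313.7  -0.4] turn [-0.002 -0.004  0.001] tool-y deg -100.0 j6 2.07 F [-0.3  0.7  0.4] w 60.1 pos [546.2 309.5 104.6]
```

```bash
python3 -m jog '[[0.006,0.022,0,0,0,0,0.06],[0.01,0.036,0,0,0,0,0.06],[0.0125,0.044,0,0,0,0,0.06],[0.0125,0.044,0,0,0,0,0.06],[0.0125,0.044,0,0,0,0,0.06]]'; python3 -m jog '[[0.0125,0.044,0,0,0,0,0.06],[0.011,0.036,0,0,0,0,0.06],[0.008,0.025,0,0,0,0,0.06],[0.005,0.0185,0,0,0,0,0.06],[0,0,0,0,0,0,0.06]]';python3 -m jog '[[0,0,0,0,0,0,0.06]]'
python3 - <<'E'
from h import *
go(580.1,-15,6.8,np.radians(80))
s=sense();a=eyes.capture("wrist")
c,b=blob(a,[249,198],14);print(c,b,w("wrist",[c],52,s).round(1))
E
```

```text
time_s: 18.65
eef_pos: [564.7, 111.1, 101.4]
ee_rot: [0.0, 0.996, -0.086, -0.001]
force: [1.9, 0.8, -0.5]
grip_width: 0.702
grip_force: 0.0
time_s: 19.15
eef_pos: [579.7, -17.2, 101.3]
ee_rot: [0.0, 0.996, -0.087, -0.001]
force: [0.3, 0.2, -0.4]
grip_width: 0.706
grip_force: 0.0
time_s: 19.25
eef_pos: [579.5, -14.8, 101.5]
ee_rot: [-0.0, 0.996, -0.086, -0.001]
force: [-0.7, 0.1, 0.2]
grip_width: 0.701
grip_force: 0.0
t 19.25 shift now-axes mm [ 0.8  0.1 94.7] in final axes [ 0.6  0.1 94.7] turn [-0.     0.001  0.002] tool-y deg -99.9 j6 1.52 F [-0.7  0.1  0.2] w 59.9 pos [579.5 -14.8 101.5]
[248.5 196.5] [  0   0  28  26 397] [[583.5 -13.6  52. ]]
```

```bash
python3 -m jog '[[0.001,0,0.02,0,0,0,0.06],[0,0,0.03,0,0,0,0.06],[0,0,0.02,0,0,0,0.06],[0,0,0.01,0,0,0,0.06],[0,0,0.006,0,0,0,0.06]]';  python3 -m jog '[[0,0,0.005,0,0,0,0.06],[0,0,0.004,0,0,0,0.06],[0,0,0,0,0,0,0.045],[0,0,0,0,0,0,0.038],[0,0,0,0,0,0,0.034]]' 50;  python3 -m jog '[[0,0,0,0,0,0,0.034],[0,0,0,0,0,0,0.034]]'
```

```text
time_s: 19.8
eef_pos: [580.7, -14.5, 15.5]
ee_rot: [-0.0, 0.996, -0.086, -0.0]
force: [0.2, 0.4, -0.0]
grip_width: 0.702
grip_force: 0.0
time_s: 20.3
eef_pos: [581.2, -15.4, 7.7]
ee_rot: [0.0, 0.996, -0.087, 0.001]
force: [-0.2, 0.1, 2.4]
grip_width: 0.457
grip_force: 50.8
time_s: 20.5
eef_pos: [581.2, -15.4, 7.7]
ee_rot: [0.0, 0.996, -0.086, 0.001]
force: [-0.5, -0.3, 5.4]
grip_width: 0.458
grip_force: 51.1
```

```bash
python3 -m jog '[[0,0,-0.005,0,0,0,0.034],[0,0,-0.01,0,0,0,0.034],[0,0,-0.015,0,0,0,0.034],[0,0,-0.02,0,0,0,0.034],[0,0,-0.02,0,0,0,0.034]]'; python3 -m jog '[[0,0,0,0,0,-0.06,0.034],[0,0,0,0,0,0,0.034]]'
python3 - <<'E'
from h import *
go(537,236,78,np.radians(83.5))
E
```

```text
time_s: 21.0
eef_pos: [580.6, -15.3, 78.2]
ee_rot: [-0.0, 0.996, -0.086, -0.0]
force: [0.1, -0.4, -2.6]
grip_width: 0.455
grip_force: 50.5
time_s: 21.2
eef_pos: [580.9, -15.3, 77.9]
ee_rot: [0.0, 0.998, -0.056, 0.0]
force: [-0.5, 1.0, -2.8]
grip_width: 0.457
grip_force: 50.6
t 21.2 shift now-axes mm [-7.190e+01 -2.448e+02 -2.000e-01] in final axes [-7.210e+01 -2.447e+02 -1.000e-01] turn [ 0.    -0.001  0.001] tool-y deg -96.5 j6 1.46 F [-0.5  1.  -2.8] w 39.0 pos [580.9 -15.3  77.9]
```

```bash
python3 -m jog '[[-0.006,-0.02,0,0,0,0,0.034],[-0.01,-0.034,0,0,0,0,0.034],[-0.012,-0.04,0,0,0,0,0.034],[-0.012,-0.04,0,0,0,0,0.034],[-0.012,-0.04,0,0,0,0,0.034]]'; python3 -m jog '[[-0.01,-0.035,0,0,0,0,0.034],[-0.007,-0.024,0,0,0,0,0.034],[-0.003,-0.0115,0,0,0,0,0.034],[0,0,0,0,0,0,0.034],[0,0,0,0,0,0,0.034]]'
python3 - <<'E'
from h import *
go(537,236,8.5,np.radians(83.5))
E
```

```text
time_s: 21.7
eef_pos: [548.0, 164.9, 76.9]
ee_rot: [0.0, 0.998, -0.058, -0.001]
force: [0.6, 0.7, -2.5]
grip_width: 0.455
grip_force: 50.8
time_s: 22.2
eef_pos: [537.1, 234.8, 76.9]
ee_rot: [0.0, 0.998, -0.057, -0.0]
force: [0.2, -0.1, -2.1]
grip_width: 0.459
grip_force: 50.8
t 22.2 shift now-axes mm [-0.2 -1.3 68.4] in final axes [-0.3 -1.2 68.4] turn [ 0.001  0.    -0.001] tool-y deg -96.5 j6 1.9 F [ 0.2 -0.1 -2.1] w 39.2 pos [537.1 234.8  76.9]
```

```bash
python3 -m jog '[[0,-0.001,0.015,0,0,0,0.034],[0,0,0.02,0,0,0,0.034],[0,0,0.017,0,0,0,0.034],[0,0,0.01,0,0,0,0.034],[0,0,0.004,0,0,0,0.034]]'; python3 -m jog '[[0,0,0.002,0,0,0,0.034],[0,0,0.0015,0,0,0,0.034],[0,0,0.001,0,0,0,0.034],[0,0,0.001,0,0,0,0.034],[0,0,0.001,0,0,0,0.034]]'; python3 -m jog '[[0,0,0.0005,0,0,0,0.034],[0,0,0,0,0,0,0.034]]'
```

```text
time_s: 22.7
eef_pos: [537.0, 235.7, 10.3]
ee_rot: [0.0, 0.998, -0.057, -0.001]
force: [0.4, 0.9, -2.0]
grip_width: 0.458
grip_force: 50.8
time_s: 23.2
eef_pos: [537.2, 236.8, 4.8]
ee_rot: [-0.0, 0.998, -0.057, 0.0]
force: [0.5, 0.1, -3.4]
grip_width: 0.456
grip_force: 50.8
time_s: 23.4
eef_pos: [537.0, 236.8, 4.1]
ee_rot: [0.0, 0.998, -0.057, -0.0]
force: [-0.8, 0.3, -2.2]
grip_width: 0.457
grip_force: 50.8
```

```bash
python3 -m jog '[[0,0,0.0005,0,0,0,0.034],[0,0,0,0,0,0,0.034]]'; python3 -m jog '[[0,0,0.0005,0,0,0,0.034],[0,0,0,0,0,0,0.034]]'
```

```text
time_s: 23.6
eef_pos: [537.1, 236.8, 3.7]
ee_rot: [-0.0, 0.998, -0.057, 0.0]
force: [-0.2, -0.5, -1.2]
grip_width: 0.457
grip_force: 50.9
time_s: 23.8
eef_pos: [537.1, 236.8, 3.7]
ee_rot: [-0.0, 0.998, -0.057, 0.0]
force: [-3.5, -1.2, 5.3]
grip_width: 0.46
grip_force: 51.6
```

```bash
python3 -m jog '[[0,0,0,0,0,0,0.045],[0,0,0,0,0,0,0.052],[0,0,0,0,0,0,0.052],[0,0,-0.01,0,0,0,0.052],[0,0,-0.02,0,0,0,0.052]]'; python3 -m jog '[[0,0,-0.03,0,0,0,0.06],[0,0,-0.04,0,0,0,0.06],[-0.03,0,-0.04,0,0,0,0.06],[-0.04,0,-0.03,0,0,0,0.06],[-0.04,0,0,0,0,0,0.06]]';python3 -m jog '[[-0.04,0,0,0,0,0,0.06],[-0.03,0,0,0,0,0,0.06],[0,0,0,0,0,0,0.06],[0,0,0,0,0,0,0.06]]'
python3 - <<'E'
from h import *
def white(a,sel):
    m=cv2.inRange(a,(150,150,150),(255,255,255));n,l,st,ce=cv2.connectedComponentsWithStats(m)
    return [(ce[i].round(1),st[i].tolist()) for i in range(1,n) if st[i,4]>sel]
s=sense()
for nm,z in(("wrist",48),("top",48)):
    a=eyes.capture(nm)
    for c,b in white(a,150): print(nm,c,b,w(nm,[c],z,s)[0].round(1))
t=eyes.capture("top").astype(int);o=np.load("top.npy").astype(int)
# gauge+C in scene unchanged check: dark handle in top
b=t[195:215,305:345].sum(2)
print("bystander diff",[ (n,np.abs(t[v-8:v+9,u-8:u+9]-o[v-8:v+9,u-8:u+9]).mean().round(1)) for n,u,v in(("board",345,294),("disp",196,290),("spool",233,113),("driver",370,118),("phone",163,115),("jar",278,105))])
E
```

```text
time_s: 24.3
eef_pos: [536.3, 236.6, 32.8]
ee_rot: [0.0, 0.998, -0.057, -0.001]
force: [0.7, 0.1, 0.1]
grip_width: 0.606
grip_force: 0.0
time_s: 24.8
eef_pos: [428.2, 249.7, 177.5]
ee_rot: [-0.001, 0.998, -0.057, 0.004]
force: [0.5, 1.1, -0.7]
grip_width: 0.701
grip_force: 0.0
time_s: 25.2
eef_pos: [358.5, 257.3, 174.0]
ee_rot: [-0.0, 0.998, -0.056, 0.001]
force: [0.9, 0.1, 0.2]
grip_width: 0.703
grip_force: 0.0
top [263.2  55.9] [181, 40, 165, 34, 3709] [877.5  21.   48. ]
top [277.2 101. ] [267, 91, 21, 21, 344] [775.3  -8.3  48. ]
top [318.9 205.4] [310, 192, 22, 24, 233] [561.  -88.9  48. ]
top [115.7 213.2] [105, 202, 22, 23, 367] [543.  308.8  48. ]
top [151.  218.1] [140, 207, 23, 23, 377] [534.1 236.8  48. ]
bystander diff [('board', np.float64(3.6)), ('disp', np.float64(52.9)), ('spool', np.float64(4.4)), ('driver', np.float64(4.7)), ('phone', np.float64(4.6)), ('jar', np.float64(7.7))]
```

```bash
python3 -c "
from rig import finish_job
print(finish_job())"
```

```text
the job is handed in; nothing more can be done
None
```

The gauge passed housing C and was left collar-down in it in its own pocket, A and B were set down in the reject tray after light contact, and the job was handed in at about 25 s; A and B were not gauged, since only one passes, and the display could not be re-checked at the end (its picture patch had changed, most likely the arm or its shadow).

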